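# Point out the dish to count and light the counter

## Task

Show the student the next dish to count: hold the fingertips just above the lid of the dish with the blue tape, within about 4 cm of it, for three seconds. Then press the green lamp key of the colony counter fully down and release it, and point in the same way at the middle of the counter's round white plate, still pointing at it when you finish. Apart from the key, touch neither the dishes, the counter nor the other things on the table, and do not bring the fingers low over the other two dishes.

Things in the scene. Friction and masses are not known exactly. Their poses are not given: they have to be found in the camera images.
- dish_blue_top (a point): small round petri dish with clear lid and tan agar, 60 mm diameter, 16 mm high, standing loose on the table, a blue tape strip 22 mm wide across its lid. This point is the centre of the lid's top, 16 mm above the table; its z axis points up
- dish_red_top (a point): small round petri dish with clear lid and tan agar, 60 mm diameter, 16 mm high, standing loose on the table, a red tape strip 22 mm wide across its lid. This point is the centre of the lid's top, 16 mm above the table; its z axis points up
- dish_yellow_top (a point): small round petri dish with clear lid and tan agar, 60 mm diameter, 16 mm high, standing loose on the table, a yellow tape strip 22 mm wide across its lid. This point is the centre of the lid's top, 16 mm above the table; its z axis points up
- plate_top (a point): centre of the top of the colony counter's round white illuminated plate, 104 mm diameter, 56 mm above the table. The counter is a fixed white box 240 mm (x) by 220 mm (y) by 50 mm high, standing on the table; this point lies 45 mm behind the box's centre along the counter's own x axis (away from the key edge); its z axis points up and its x, y axes are those of the counter
- key_top (a point): centre of the top of the counter's green round lamp key, a spring push button 28 mm in diameter in a grey round housing 44 mm in diameter. Released, its top is 72 mm above the table and 10 mm above the housing's rim; it goes straight down 6 mm and full travel takes 4 N. The key lies 130 mm from the plate's centre along the counter's -x axis (towards the robot side) and 45 mm along its +y; its z axis points up
- key (a joint): travel of the lamp key in m: 0 released, 0.006 fully pressed down; a spring brings it back. It counts as pressed beyond 0.0045
- pen: black marker pen with grey cap, 130 mm long, 16 mm diameter, lying loose along its own x axis; origin on the table under its middle
- bottle: small amber jar with white cap, 52 mm diameter, 85 mm high, standing loose; origin at the centre of its underside
There are look-alikes about, which are no part of the job. What is shaped like the part that bears dish_blue_top but purple is not meant.

How it is judged (in metres and radians):
On the way, in this order (a step that is already met when the one before it is completed fails the run):
1. the fingertips dwell just above the lid of the blue-taped dish for 2 s (horizontal distance between the grasp point and dish_blue_top below 0.025 m and z of the grasp point in the frame of dish_blue_top between 0.018 and 0.08 m), for 2 s.
2. the lamp key is pressed down (value of joint key above 0.0045 m), for 0.05 s.
3. with the key released, the fingertips dwell just above the middle of the counter's plate for 0.5 s (horizontal distance between the grasp point and plate_top below 0.03 m and z of the grasp point in the frame of plate_top between 0.018 and 0.08 m and value of joint key below 0.0015 m), for 0.5 s.
At the end, for the whole second after the job is handed in: the fingers still point at the plate (grasp point within 30 mm of the plate's axis and 18 to 80 mm above it, so the fingertips are up to about 60 mm above it), the key is released (below 1.5 mm), and the three dishes, the pen and the jar are within 10 mm of where they stood (all of step 3 and distance of each of dish_blue_top, dish_red_top, dish_yellow_top, pen, bottle from where it was at the start of the episode below 0.01 m); the robot touches nothing.
It fails at once if a dish, the pen or the jar is touched by the robot (contact force between any of the fingers, the arm and dish_blue above 0.3 N or contact force between any of the fingers, the arm and dish_red above 0.3 N or contact force between any of the fingers, the arm and dish_yellow above 0.3 N or contact force between any of the fingers, the arm and pen above 0.3 N or contact force between any of the fingers, the arm and bottle above 0.3 N).
It fails at once if a dish, the pen or the jar is moved or lifted by more than 10 mm (distance of any of dish_blue_top, dish_red_top, dish_yellow_top, pen, bottle from where it was at the start of the episode above 0.01 m).
It fails at once if the counter's plate or the casing is touched (contact force between any of the fingers, the arm and plate above 0.5 N or contact force between any of the fingers, the arm and counter_c0 above 0.5 N).
It fails at once if the fingers come low over a dish with another tape (grasp point within 25 mm of its axis and less than 70 mm above it) ((horizontal distance between the grasp point and dish_red_top below 0.025 m and z of the grasp point in the frame of dish_red_top below 0.07 m) or (horizontal distance between the grasp point and dish_yellow_top below 0.025 m and z of the grasp point in the frame of dish_yellow_top below 0.07 m)).
It also fails if it takes over 58 s, if anything falls off the work surface, if the arm or the gripper's body presses on something with over 40 N, if the wrist force passes 120 N, or if a joint passes its speed limit or range.

## Robot

A 6-joint arm with a two-finger parallel gripper is mounted at the origin on the work surface. World frame = base frame: x ahead of the robot, y to its left, z up, the work surface at z = 0. Lengths are in mm, angles in rad, forces in N, time in s.
With the tool pointing down it reaches from about 275 to 750 mm from the base axis. Payload 10.2 kg.
Tool frame: the origin (TCP) lies on the front face of the gripper's body, between the roots of the fingers; the fingertips stand 73 mm ahead of it and the grasp point (between the pads) lies 54 mm ahead of it; z points along the fingers, y is the line along which they close (so a half turn about z gives the same grasp; the last joint's range is limited). The gripper opens to 85 mm and grips with 20 to 120 N. Pads are 22 mm wide; open, the fingers measure 114 mm over their backs; the gripper's body (76 mm by 85 mm) begins 54 mm behind the grasp point. The pads swing forward as they close: fully open they stand 13 mm farther back than shut.
Start: joints at [-1.38, 0.313, 1.498, -0, 1.331, -0.223], TCP at [211.086, -480.702, 303.894] pointing down, gripper open.
Joint ranges: [-2.94, 2.94], [-0.97, 2.17], [0.19, 2.56], [-1.23, 4.37], [0.02, 3.11], [-2.88, 2.88]. Speed limits (rad/s): [2.39, 2.39, 3.01, 3.14, 3.14, 3.14].

## Interface

Orientations are given as a unit quaternion [w, x, y, z].
In Python, from rig import * gives the robot as it stands.
- The arm moves only by the tool step_arm, never from a script. Its argument "plan" is a list of rows, each an object with "offset": the shift along the tool's x, y, z in cm, a list of three; "rot": the turn, a rotation vector about the tool's x, y, z in degrees, a list of three; "gripper": the finger opening in cm, from 0 to 8.54. In form: [{"offset": [x, y, z], "rot": [wx, wy, wz], "gripper": gripper}, ...]. A call has 1 to 12 rows; each row is the pose to reach, as a shift and turn from the pose commanded when the call began, along the tool's axes at that moment; what a row does not reach only later rows make up. A row lasts 1/10 s, in which the tool goes at most 50 mm and 8.59 degrees, less where a joint would pass 70% of its speed; a pose out of reach is approached as far as the arm can. A call with a gripper value outside its range is refused whole. The fingers move at their own pace and stop on an object; "squeeze" is the grip in N (left out, the last holds). Time passes only in rows, so rows that repeat a pose let the fingers close. It gives the time, the measured TCP pose, the force, the opening and the grip force at its end, in the units of the state.
- sense(): the state, without advancing time (a new reading comes with each control period).
- capture(name): name is "side" or "top"; returns a dict with "color" (480x640x3 uint8, red, green, blue), "depth" (480x640 float32, mm along the optical axis (not along the pixel's ray), 0 where there is no reading), "vertical_fov" (degrees; the focal length in pixels is half the picture's height over the tangent of half this angle, whatever the lens; pixels are square), "cx", "cy" (the principal point, pixels), "k1" (the pictures are not rectified: a ray, as slopes to the right and down, at radius r is drawn at 1 + k1 r^2 times it, then the intrinsics apply), "rvec" (rotation vector, rad) and "tvec" (3), from world to camera coordinates, as OpenCV has them. Camera axes: x right, y down, z forward; pixel columns grow to the right and rows downward; lengths in mm; the calibration is good to about 2 mm. A picture is of the moment at which its call begins.
- finish_job(): hands the job in; it is judged then, once.
The state is a dict: "time_s": time; "joints": joint angles; "dq": joint speeds; "tau": joint torques, N m; "eef_pos": TCP position; "ee_rot": TCP orientation; "force": force on the tool from outside, world axes, zero at the start; "wrist_torque": the same for the moment, N m; "grip_width": opening from 0.0 (shut) to 1.0 (fully open); "grip_force": force on a finger pad.
Only numpy, scipy, OpenCV 4.12 (cv2) and the standard library are available. Lean on these libraries where they do the work, as an engineer would, in place of code of your own. Each camera call takes 0.05 s, during which the arm holds its last target. There are 200 camera calls.

## Working session

There is one attempt and no reset: what is moved stays moved. The work goes in short steps, Python scripts to look and compute and a tool call to move; the robot and the scene stay as the last step left them, time stands still between calls to the robot, and variables do not carry over. Pictures are saved under pics/ and viewed, at most 10 in all, crops included, and the job is handed in when it is done.

Besides the shell and the picture viewer there is one more tool, called after ">>>" in YAML: its name, and indented under it one key for each argument. step_arm: Moves the arm, as the interface text tells. Its arguments: {"type":"object","properties":{"plan":{"type":"array"},"squeeze":{"type":"number"}},"required":["plan"]}

```bash
mkdir -p pics
cat > h.py <<'E'
from rig import *
import numpy as np, cv2
def ray(c,u,v):
    f=240/np.tan(np.radians(c["vertical_fov"])/2)
    d=np.array([(u-c["cx"])/f,(v-c["cy"])/f]); s=d.copy()
    for _ in range(20): s=d/(1+c["k1"]*(s@s))
    R=cv2.Rodrigues(np.array(c["rvec"],float))[0]; t=np.array(c["tvec"],float).ravel()
    return -R.T@t, R.T@np.array([s[0],s[1],1])
def onz(c,u,v,z):
    o,d=ray(c,u,v); return o+d*(z-o[2])/d[2]
E
python3 - <<'E'
from h import *
import pickle
cs={n:capture(n) for n in("top","side")}
pickle.dump(cs,open("c.pkl","wb"))
for n,c in cs.items():
    cv2.imwrite(f"pics/{n}0.png",c["color"][:,:,::-1])
    print(n,c["vertical_fov"],c["k1"],ray(c,c["cx"],c["cy"]))
print(sense())
E
```

```text
top 43.65664992146895 0.01466880594364708 (array([ 509.28693049,    6.34752406, 1177.11984422]), array([ 0.06366145,  0.00385525, -0.99796411]))
side 48.75259570401916 -0.13325315409384508 (array([154.22612403, 950.88672595, 785.08535964]), array([ 0.34907658, -0.74851982, -0.56379395]))
{'time_s': 0.1, 'joints': array([-1.38042200e+00,  3.13400081e-01,  1.49834073e+00,  4.40629944e-06,
        1.33099897e+00, -2.23389855e-01]), 'dq': array([ 5.74855866e-04, -2.10668584e-04, -7.55297410e-04, -1.26976926e-03,
       -1.74401785e-03, -5.07514119e-05]), 'tau': array([ 2.56222556e-03, -4.12897074e+01, -2.60143000e+01, -1.99045535e-04,
        3.02744826e-03,  2.63750110e-06]), 'eef_pos': array([ 211.048068  , -480.55843789,  303.39683963]), 'ee_rot': array([-5.73447734e-04,  9.78676065e-01,  2.05408935e-01,  1.16072987e-05]), 'force': array([-0.13968687,  0.02329404,  0.63532389]), 'wrist_torque': array([-0.00782713, -0.02852124,  0.00404725]), 'grip_force': 0.0, 'grip_width': 1.000019125917992}
```

View pics/top0.png

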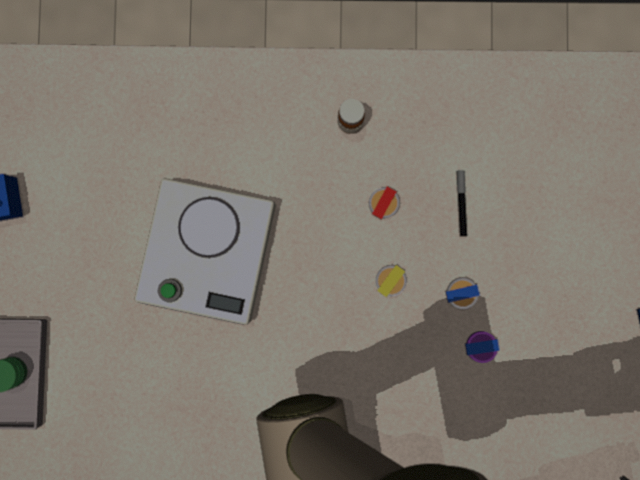

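View pics/side0.png

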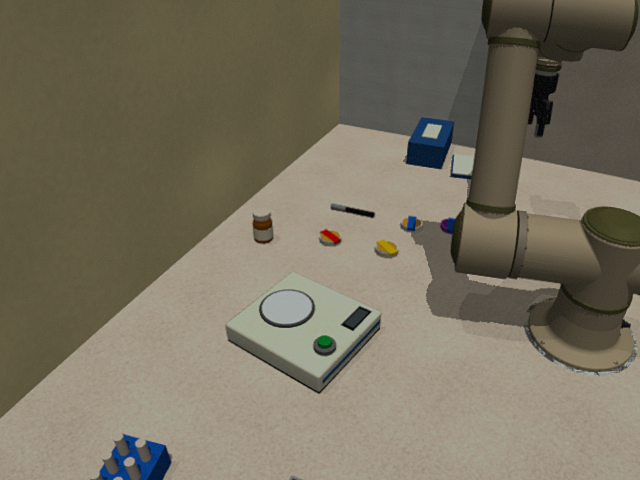

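Top view: the candidates for the blue dish are the tan dish with a blue strip at (462,292) and the purple dish with a blue strip at (482,346), which is the look-alike. The candidates for the key are the green button on the counter at (169,290) and another green knob on a grey box at (10,374), not meant. The plate is at (209,227), the red dish at (384,203), the yellow dish at (391,280), the pen at (462,203) and the jar at (351,115). I choose (462,292) and (169,290). The side view agrees: blue at (411,223), key at (325,343), plate at (287,307).

Run:
```python
from h import *
import pickle
cs=pickle.load(open("c.pkl","rb")); c=cs["top"]; s=cs["side"]
im=c["color"]; cv2.imwrite("pics/crop.png",cv2.resize(im[250:380,370:530,::-1],None,fx=4,fy=4))
def blob(c,u,v,z,lo,hi,r=22):
    hsv=cv2.cvtColor(c["color"],cv2.COLOR_RGB2HSV); m=cv2.inRange(hsv,lo,hi)
    k=np.zeros_like(m); cv2.circle(k,(u,v),r,255,-1); m&=k
    M=cv2.moments(m,True); p=(M["m10"]/M["m00"],M["m01"]/M["m00"])
    return np.round(p,1),M["m00"],np.round(onz(c,*p,z),1)
for n,u,v,z,lo,hi,U,V in [("blue",462,292,16,(100,120,40),(125,255,255),411,223),("red",384,203,16,(0,150,60),(6,255,255),330,237),("yel",391,280,16,(20,110,60),(32,255,255),387,248),("key",169,290,72,(50,100,30),(80,255,255),325,343)]:
    print(n,blob(c,u,v,z,lo,hi),blob(s,U,V,z,lo,hi,16))
# plate: dark ring contour in top
g=cv2.cvtColor(im,cv2.COLOR_RGB2GRAY)
m=(g<115).astype(np.uint8)*255; k=np.zeros_like(m); cv2.circle(k,(209,227),38,255,-1); m&=k
pts=cv2.findNonZero(m); e=cv2.minEnclosingCircle(pts); print("ring",len(pts),e,onz(c,*e[0],56))
print("pen,jar,purple",onz(c,462,203,8),onz(c,351,115,85),onz(c,482,346,16))
for u,v in[(164,180),(273,200),(248,323),(137,300)]: print(onz(c,u,v,50).round())
```

```text
blue (array([462. , 293.2]), 325.0, array([ 463.7, -247.5,   16. ])) (array([411.2, 223.2]), 104.0, array([ 459.4, -237.6,   16. ]))
red (array([383.8, 202.2]), 324.0, array([637.6, -95.3,  16. ])) (array([331.1, 236.2]), 105.0, array([630.2, -89.3,  16. ]))
yel (array([390.8, 280.4]), 395.0, array([ 486.2, -110.3,   16. ])) (array([387.3, 247. ]), 167.0, array([ 480.7, -104.3,   16. ]))
key (array([167.8, 290.3]), 171.0, array([463.3, 304.4,  72. ])) (array([324.3, 341.7]), 150.0, array([459.7, 313.2,  72. ]))
ring 689 ((208.61219787597656, 226.82086181640625), 31.313003540039062) [582.05095936 236.18519827  56.        ]
pen,jar,purple [ 639.12827465 -249.07271016    8.        ] [791.02323127 -27.26026346  85.        ] [ 363.74687699 -285.54808771   16.        ]
[670. 324.  50.]
[635. 117.  50.]
[404. 159.  50.]
[443. 367.  50.]
```

View pics/crop.png

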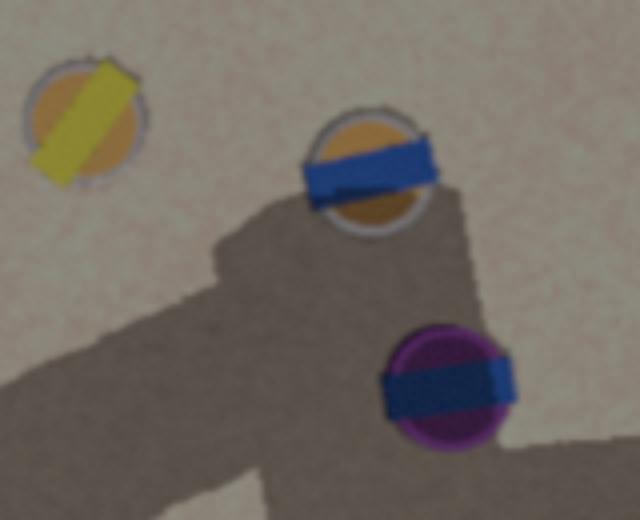

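The crop confirms the choice: tan agar with a blue strip at (462,292), while the dish below it is purple. I move above it with the fingers shut.

>>> step_arm:
  plan:
    - {"offset":[8,-3,2],"rot":[0,0,0],"gripper":0}
    - {"offset":[16,-6,3],"rot":[0,0,0],"gripper":0}
    - {"offset":[24,-9,4],"rot":[0,0,0],"gripper":0}
    - {"offset":[32.5,-11.6,5.3],"rot":[0,0,0],"gripper":0}
    - {"offset":[32.5,-11.6,5.3],"rot":[0,0,0],"gripper":0}
    - {"offset":[32.5,-11.6,5.3],"rot":[0,0,0],"gripper":0}
    - {"offset":[32.5,-11.6,5.3],"rot":[0,0,0],"gripper":0}
    - {"offset":[32.5,-11.6,5.3],"rot":[0,0,0],"gripper":0}
    - {"offset":[32.5,-11.6,5.3],"rot":[0,0,0],"gripper":0}
    - {"offset":[32.5,-11.6,5.3],"rot":[0,0,0],"gripper":0}
    - {"offset":[32.5,-11.6,5.3],"rot":[0,0,0],"gripper":0}
    - {"offset":[32.5,-11.6,5.3],"rot":[0,0,0],"gripper":0}

```text
time_s: 1.3
eef_pos: [461.4, -244.7, 251.1]
ee_rot: [0.0, 0.979, 0.205, 0.0]
force: [-0.7, -0.4, 0.3]
grip_width: 0.004
grip_force: 0.0
```

>>> step_arm:
  plan:
    - {"offset":[0,0,4],"rot":[0,0,0],"gripper":0}
    - {"offset":[0,0,8],"rot":[0,0,0],"gripper":0}
    - {"offset":[0,0,11],"rot":[0,0,0],"gripper":0}
    - {"offset":[0,0,12.5],"rot":[0,0,0],"gripper":0}
    - {"offset":[0,0,13],"rot":[0,0,0],"gripper":0}
    - {"offset":[0,0,13],"rot":[0,0,0],"gripper":0}
    - {"offset":[0,0,13],"rot":[0,0,0],"gripper":0}
    - {"offset":[0,0,13],"rot":[0,0,0],"gripper":0}

```text
time_s: 2.1
eef_pos: [462.3, -244.2, 122.0]
ee_rot: [0.001, 0.979, 0.205, 0.001]
force: [0.4, -0.1, 0.8]
grip_width: -0.001
grip_force: 0.0
```

Run:
```python
from h import *
c=capture("side"); print(sense()["eef_pos"])
cv2.imwrite("pics/side1.png",cv2.resize(c["color"][90:290,300:560,::-1],None,fx=3,fy=3))
# where calibrated side camera puts the commanded fingertip, in the crop
f=240/np.tan(np.radians(c["vertical_fov"])/2);e=sense()["eef_pos"]
R=cv2.Rodrigues(np.array(c["rvec"],float))[0]
for P in (e-[0,0,73],[463.7,-247.5,16]):
    q=R@P+np.ravel(c["tvec"]); s=q[:2]/q[2]; s=s*(1+c["k1"]*(s@s)); p=s*f+[c["cx"],c["cy"]]; print(p,(p-[300,90])*3)
```

```text
[ 462.26974434 -244.10235321  121.80734145]
[411.97405733 211.48766987] [335.922172  364.4630096]
[410.81751795 221.0844717 ] [332.45255384 393.2534151 ]
```

View pics/side1.png

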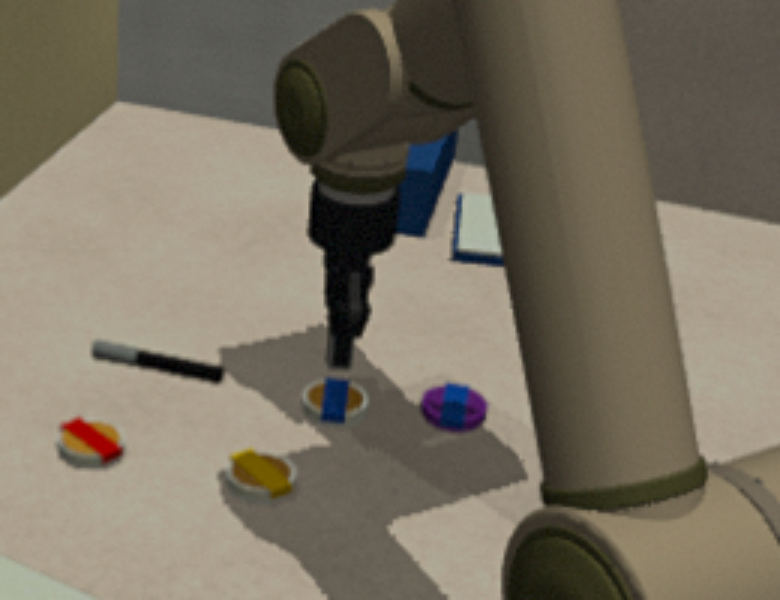

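The crop shows the fingertips at (339,366), just above the blue strip's centre at (336,399) and clear of the lid. Now I dwell there.

>>> step_arm:
  plan:
    - {"offset":[0,0,0],"rot":[0,0,0],"gripper":0}
    - {"offset":[0,0,0],"rot":[0,0,0],"gripper":0}
    - {"offset":[0,0,0],"rot":[0,0,0],"gripper":0}
    - {"offset":[0,0,0],"rot":[0,0,0],"gripper":0}
    - {"offset":[0,0,0],"rot":[0,0,0],"gripper":0}
    - {"offset":[0,0,0],"rot":[0,0,0],"gripper":0}
    - {"offset":[0,0,0],"rot":[0,0,0],"gripper":0}
    - {"offset":[0,0,0],"rot":[0,0,0],"gripper":0}
    - {"offset":[0,0,0],"rot":[0,0,0],"gripper":0}
    - {"offset":[0,0,0],"rot":[0,0,0],"gripper":0}
    - {"offset":[0,0,0],"rot":[0,0,0],"gripper":0}
    - {"offset":[0,0,0],"rot":[0,0,0],"gripper":0}

```text
time_s: 3.35
eef_pos: [462.0, -243.8, 120.9]
ee_rot: [-0.0, 0.979, 0.205, -0.0]
force: [-0.8, -0.0, 0.5]
grip_width: -0.001
grip_force: 0.0
```

>>> step_arm:
  plan:
    - {"offset":[0,0,0],"rot":[0,0,0],"gripper":0}
    - {"offset":[0,0,0],"rot":[0,0,0],"gripper":0}
    - {"offset":[0,0,0],"rot":[0,0,0],"gripper":0}
    - {"offset":[0,0,0],"rot":[0,0,0],"gripper":0}
    - {"offset":[0,0,0],"rot":[0,0,0],"gripper":0}
    - {"offset":[0,0,0],"rot":[0,0,0],"gripper":0}
    - {"offset":[0,0,0],"rot":[0,0,0],"gripper":0}
    - {"offset":[0,0,0],"rot":[0,0,0],"gripper":0}
    - {"offset":[0,0,0],"rot":[0,0,0],"gripper":0}
    - {"offset":[0,0,0],"rot":[0,0,0],"gripper":0}
    - {"offset":[0,0,0],"rot":[0,0,0],"gripper":0}
    - {"offset":[0,0,0],"rot":[0,0,0],"gripper":0}

```text
time_s: 4.55
eef_pos: [462.0, -243.8, 120.9]
ee_rot: [-0.0, 0.979, 0.205, 0.0]
force: [0.4, -0.6, -0.2]
grip_width: 0.002
grip_force: 0.0
```

>>> step_arm:
  plan:
    - {"offset":[0,0,0],"rot":[0,0,0],"gripper":0}
    - {"offset":[0,0,0],"rot":[0,0,0],"gripper":0}
    - {"offset":[0,0,0],"rot":[0,0,0],"gripper":0}
    - {"offset":[0,0,0],"rot":[0,0,0],"gripper":0}
    - {"offset":[0,0,0],"rot":[0,0,0],"gripper":0}
    - {"offset":[0,0,0],"rot":[0,0,0],"gripper":0}
    - {"offset":[0,0,-5],"rot":[0,0,0],"gripper":0}
    - {"offset":[0,0,-10],"rot":[0,0,0],"gripper":0}
    - {"offset":[0,0,-13],"rot":[0,0,0],"gripper":0}
    - {"offset":[0,0,-13],"rot":[0,0,0],"gripper":0}
    - {"offset":[0,0,-13],"rot":[0,0,0],"gripper":0}

```text
time_s: 5.65
eef_pos: [461.9, -243.7, 250.8]
ee_rot: [0.0, 0.979, 0.205, 0.0]
force: [0.2, 0.5, -0.9]
grip_width: -0.0
grip_force: 0.0
```

>>> step_arm:
  plan:
    - {"offset":[2,-4.5,0],"rot":[0,0,0],"gripper":0}
    - {"offset":[4,-9,0],"rot":[0,0,0],"gripper":0}
    - {"offset":[6,-13.6,0],"rot":[0,0,0],"gripper":0}
    - {"offset":[8,-18.2,0],"rot":[0,0,0],"gripper":0}
    - {"offset":[10,-22.8,0],"rot":[0,0,0],"gripper":0}
    - {"offset":[12,-27.4,0],"rot":[0,0,0],"gripper":0}
    - {"offset":[14,-32,0],"rot":[0,0,0],"gripper":0}
    - {"offset":[16,-36.5,0],"rot":[0,0,0],"gripper":0}
    - {"offset":[18,-41,0],"rot":[0,0,0],"gripper":0}
    - {"offset":[20,-45.6,0],"rot":[0,0,0],"gripper":0}
    - {"offset":[22.1,-50.4,0],"rot":[0,0,0],"gripper":0}
    - {"offset":[22.1,-50.4,0],"rot":[0,0,0],"gripper":0}

```text
time_s: 6.85
eef_pos: [460.3, 310.7, 248.7]
ee_rot: [-0.0, 0.978, 0.208, -0.001]
force: [-0.4, 0.1, -0.2]
grip_width: -0.0
grip_force: 0.0
```

>>> step_arm:
  plan:
    - {"offset":[0,0,2],"rot":[0,0,0],"gripper":0}
    - {"offset":[0,0,5],"rot":[0,0,0],"gripper":0}
    - {"offset":[0,0,7],"rot":[0,0,0],"gripper":0}
    - {"offset":[0,0,8],"rot":[0,0,0],"gripper":0}
    - {"offset":[0,0,8],"rot":[0,0,0],"gripper":0}
    - {"offset":[0,0,8],"rot":[0,0,0],"gripper":0}
    - {"offset":[0,0,8],"rot":[0,0,0],"gripper":0}

```text
time_s: 7.55
eef_pos: [462.1, 306.5, 171.8]
ee_rot: [-0.0, 0.979, 0.205, 0.001]
force: [1.0, -0.4, 0.3]
grip_width: -0.0
grip_force: 0.0
```

Run:
```python
from h import *
a=capture("side");b=capture("top"); print(sense()["eef_pos"])
A=cv2.resize(a["color"][240:400,220:400,::-1],None,fx=3,fy=3)
B=cv2.resize(b["color"][200:360,100:180,::-1],None,fx=3,fy=3)
cv2.imwrite("pics/key1.png",np.hstack([A,B]))
```

```text
[461.97829904 306.57661763 171.71311917]
```

View pics/key1.png

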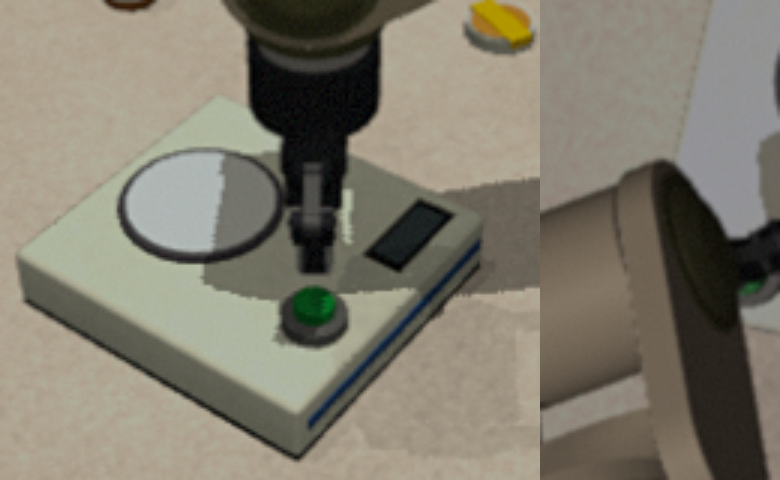

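The side crop shows the shut fingertips at (313,270), above the green key at (314,302). The lateral alignment is good. I press slowly.

>>> step_arm:
  plan:
    - {"offset":[0,0,1.2],"rot":[0,0,0],"gripper":0}
    - {"offset":[0,0,2.2],"rot":[0,0,0],"gripper":0}
    - {"offset":[0,0,2.7],"rot":[0,0,0],"gripper":0}
    - {"offset":[0,0,3.0],"rot":[0,0,0],"gripper":0}
    - {"offset":[0,0,3.0],"rot":[0,0,0],"gripper":0}
    - {"offset":[0,0,3.0],"rot":[0,0,0],"gripper":0}
    - {"offset":[0,0,3.0],"rot":[0,0,0],"gripper":0}

```text
time_s: 8.35
eef_pos: [461.7, 306.6, 141.2]
ee_rot: [-0.0, 0.979, 0.205, 0.0]
force: [-0.6, -0.8, 2.4]
grip_width: -0.001
grip_force: 1.3
```

>>> step_arm:
  plan:
    - {"offset":[0,0,0.15],"rot":[0,0,0],"gripper":0}
    - {"offset":[0,0,0.3],"rot":[0,0,0],"gripper":0}
    - {"offset":[0,0,0.3],"rot":[0,0,0],"gripper":0}
    - {"offset":[0,0,0.3],"rot":[0,0,0],"gripper":0}
    - {"offset":[0,0,0.3],"rot":[0,0,0],"gripper":0}

```text
time_s: 8.85
eef_pos: [461.9, 306.6, 138.6]
ee_rot: [-0.0, 0.979, 0.205, 0.0]
force: [-3.2, -2.0, 9.0]
grip_width: -0.003
grip_force: 4.4
```

The force of 9 N means the key is at its stop. I release it and go above the plate.

>>> step_arm:
  plan:
    - {"offset":[0,0,-2],"rot":[0,0,0],"gripper":0}
    - {"offset":[0,0,-5],"rot":[0,0,0],"gripper":0}
    - {"offset":[0,0,-8],"rot":[0,0,0],"gripper":0}
    - {"offset":[2,3,-8],"rot":[0,0,0],"gripper":0}
    - {"offset":[4.5,6,-8],"rot":[0,0,0],"gripper":0}
    - {"offset":[7,9.5,-8],"rot":[0,0,0],"gripper":0}
    - {"offset":[8.1,11.1,-7],"rot":[0,0,0],"gripper":0}
    - {"offset":[8.1,11.1,-5],"rot":[0,0,0],"gripper":0}
    - {"offset":[8.1,11.1,-3],"rot":[0,0,0],"gripper":0}
    - {"offset":[8.1,11.1,-2],"rot":[0,0,0],"gripper":0}
    - {"offset":[8.1,11.1,-1.8],"rot":[0,0,0],"gripper":0}
    - {"offset":[8.1,11.1,-1.8],"rot":[0,0,0],"gripper":0}

```text
time_s: 10.05
eef_pos: [580.7, 237.6, 156.3]
ee_rot: [-0.0, 0.979, 0.206, 0.0]
force: [1.7, -0.8, 0.1]
grip_width: 0.004
grip_force: 0.0
```

>>> step_arm:
  plan:
    - {"offset":[0,0,0],"rot":[0,0,0],"gripper":0}
    - {"offset":[0,0,0],"rot":[0,0,0],"gripper":0}
    - {"offset":[0,0,0],"rot":[0,0,0],"gripper":0}
    - {"offset":[0,0,0],"rot":[0,0,0],"gripper":0}
    - {"offset":[0,0,0],"rot":[0,0,0],"gripper":0}
    - {"offset":[0,0,0],"rot":[0,0,0],"gripper":0}
    - {"offset":[0,0,0],"rot":[0,0,0],"gripper":0}
    - {"offset":[0,0,0],"rot":[0,0,0],"gripper":0}
    - {"offset":[0,0,0],"rot":[0,0,0],"gripper":0}
    - {"offset":[0,0,0],"rot":[0,0,0],"gripper":0}
    - {"offset":[0,0,0],"rot":[0,0,0],"gripper":0}
    - {"offset":[0,0,0],"rot":[0,0,0],"gripper":0}

```text
time_s: 11.25
eef_pos: [580.5, 237.4, 155.9]
ee_rot: [-0.0, 0.979, 0.205, -0.0]
force: [-0.3, 0.9, -0.5]
grip_width: 0.002
grip_force: 0.0
```

Run:
```python
from h import *
a=capture("side"); print(sense()["eef_pos"])
cv2.imwrite("pics/plate1.png",cv2.resize(a["color"][180:400,200:440,::-1],None,fx=2.7,fy=2.7))
```

```text
[580.48979164 237.45913926 155.88091588]
```

View pics/plate1.png

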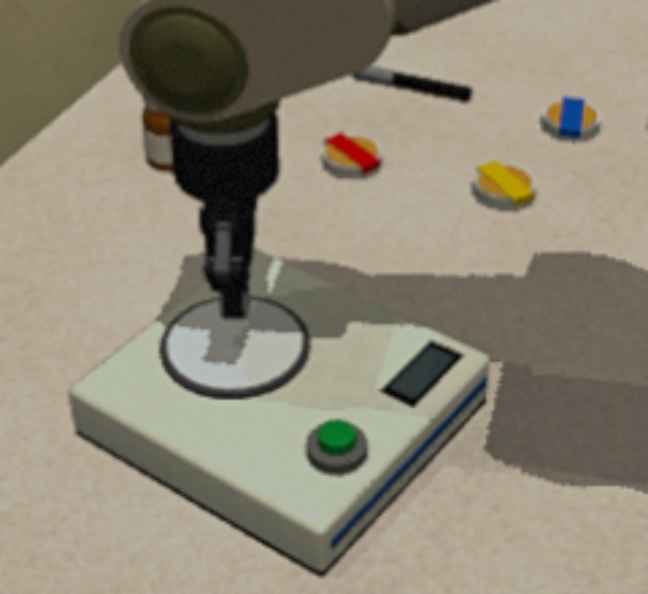

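The crop shows the tips at (235,315), above the middle of the plate at (235,345). The key at (337,437) is up again and the dishes are undisturbed. I hand the job in.

```bash
python3 -c "
from rig import *
print(finish_job())"
```

```text
the job is handed in; nothing more can be done
None
```

I held the fingertips above the blue-taped dish for about 3 s, pressed the lamp key to its stop and released it, and handed the job in with the fingers pointing at the middle of the plate; the verdict was not shown.

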